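Load a sign blank in the desktop engraver and clamp it

TASK

Load the white sign blank for engraving: keep it flat on the machine's bed and slide it under the spindle and gantry until its long edge lies flush along the side fence and its far end is fully against the end stop. Then push the toggle clamp's handle all the way down so that its rubber foot holds the blank there. Do not touch the cutter, and leave the other things on the desk alone.

Things in the scene. Friction and masses are not known exactly. Their poses are not given: they have to be found in the camera images.
- engraver: Desktop engraving machine, fixed. Origin on the desk (z = 0) under the bed; x is the feed direction, away from the robot (within 0.25 rad), y to the left, z up. Its flat light-brown bed with dark slots along x spans x -240 to 200, y -170 to 170 mm, its surface 45 mm above the desk, and is open in front of the spindle (x below 10 mm).
- fence_face (a point): Middle of the foot of the side fence's guiding face (at x -30, y 60 mm of the engraver, on the bed). The fence is a straight fixed aluminium bar along the engraver's x on the left of the bed, 360 mm long (180 each way), 20 mm wide, its top 12 mm above the bed; the guiding face looks to -y. Axes as the engraver's.
- gantry_front (a point): Middle of the lower front edge of the gantry's rods and beam (at x 83, y 0 mm of the engraver, 155 mm above the desk), which cross the bed along y and reach 74 mm further to +x and up to 215 mm. Black cheeks carry them at y +-187 mm, x 52 to 138 mm, 225 mm tall; a motor sticks out at the right to y -230 mm.
- plate: Sign blank: loose white laminate plate 240 x 120 x 8 mm, about 0.3 kg. Origin at the centre of its underside, x along its length (towards the spindle), y across, z up. It starts flat on the bed, off the fence by 5 to 50 mm and skewed up to 0.2 rad, its far end near or just under the spindle. It slides on the bed with about 1 to 4 N.
- stop: End stop: aluminium block 20 (x) x 70 (y) x 14 mm, bolted on the bed beyond the gantry, axes as the engraver's. Origin at the centre of its underside; its working face, looking to -x towards the robot, is 10 mm from the origin.
- cutter: Cutter and brass collet under the spindle (a 44 mm round motor hanging from the gantry's carriage), fixed. Origin at the cutter's tip, 22 mm above the bed (so 14 mm above the blank when that lies on the bed). The spindle stands 40 mm ahead (x) of the engraver's origin, anywhere from y = -50 to 50 mm.
- clamp: Base of a steel horizontal toggle clamp, 36 x 52 mm, bolted on the bed behind the fence (y = 110 mm), in front of the gantry. Axes as the engraver's; origin at the centre of its underside, on the bed. The handle's pivot is 12 mm to +y and 30 mm above it, its axle along x.
- clamp_bar: The clamp's arm, with a rubber foot (14 mm round) 63 mm from its pivot. Origin at the pivot, 32 mm above the bed on the clamp base. It is linked to the handle and turns 0.9 times its angle: with the handle up it stands raised, its end about 145 mm above the desk over the fence; with the handle down it lies level across the fence (along -y), the foot on the blank.
- clamp_handle (a joint): Angle of the clamp's handle in rad: 0 = fully down and level, pointing to +y (away from the bed), clamp shut, at its end stop; starts open at about 1.2 to 1.35, pointing steeply up and to +y at that angle above the horizontal, its end about 185 mm above the desk. It stays where it is left and takes about 3 to 5 N at the grip to move.
- handle_grip (a point): Point on the upper face of the handle's black grip (24 mm wide, 75 mm long, 16 mm thick), 95 mm from the pivot and 8 mm above the handle's centre line; the grip runs from 35 to 110 mm from the pivot. Push here to close the clamp; it moves on an arc outwards and down. With the clamp shut it is 83 mm above the desk.
- wrench: Bystander: collet wrench, steel, 150 mm long, lying on the desk right of the machine.
- brush: Bystander: dust brush lying on the desk left of the machine.
- mug: Bystander: white mug, 80 mm across, 95 mm tall, on the desk left of the machine.
- cleaner: Bystander: white bottle, 60 mm across, 150 mm tall, on the desk right of the machine.

How it is judged:
On the way, in this order (a step that is already met when the one before it is completed fails the run):
1. the blank lies flat, against the side fence and the end stop (2 mm, 0.015 rad), with the clamp still open (y of plate in the frame of engraver above -0.002 m and x of plate in the frame of stop above -0.132 m and angle between the x axis of plate and the x axis of engraver, either way round below 0.015 rad and angle between plate's own z axis and vertical below 0.03 rad and value of joint clamp_handle above 0.7 rad), for 0.2 s.
2. the clamp is closed on the blank (value of joint clamp_handle below 0.06 rad and contact force between clamp_bar and plate above 2 N), for 0.2 s.
At the end, for the whole second after the job is handed in: The blank lies flat and still with its long edge within 2 mm of the fence face, its far end within 2 mm of the end stop's face, parallel to the fence within 0.015 rad, and the clamp handle is fully down (below 0.06 rad) with the foot pressing on the blank (over 2 N) (all of step 2 and y of plate in the frame of engraver above -0.002 m and x of plate in the frame of stop above -0.132 m and angle between the x axis of plate and the x axis of engraver, either way round below 0.015 rad and angle between plate's own z axis and vertical below 0.03 rad and linear speed of plate below 0.005 m/s); the robot touches nothing.
It fails at once if the cutter is touched (over 1 N) (contact force between anything else and cutter above 1 N).
It fails at once if the blank is lifted or tipped off the bed (z of plate in the frame of engraver above 0.06 m or angle between plate's own z axis and vertical above 0.12 rad).
It fails at once if a bystander is moved by more than 20 mm (distance of any of wrench, brush, mug, cleaner from where it was at the start of the episode above 0.02 m).
It also fails if it takes over 67 s, if anything falls off the work surface, if the arm or the gripper's body presses on something with over 40 N, if the wrist force passes 120 N, or if a joint passes its speed limit or range.

ROBOT

A 6-joint arm with a two-finger parallel gripper is mounted at the origin on the work surface. World frame = base frame: x ahead of the robot, y to its left, z up, the work surface at z = 0. Lengths are in m, angles in rad, forces in N, time in s.
With the tool pointing down it reaches from about 0.375 to 0.9 m from the base axis. Payload 3.1 kg.
Tool frame: the origin (TCP) lies at the very end of the fingers, on their centre line; the grasp point (between the pads) lies 19 mm behind it; z points along the fingers, y is the direction in which the jaws open and shut (so a half turn about z gives the same grasp; the last joint's range is limited). The gripper opens to 87 mm and grips with 3 to 60 N. Pads are 19 mm wide; open, the fingers measure 117 mm over their backs; the gripper's body (75 mm by 190 mm) begins 51 mm behind the grasp point.
Start: joints at [-1.484, 0.527, 1.433, -0, 1.181, -0.178], TCP at [0.164, -0.603, 0.223] pointing down, gripper open.
Joint ranges: [-3.08, 3.08], [-0.75, 2.2], [0.22, 2.44], [-1.43, 4.57], [0, 2.65], [-2.85, 2.85]. Speed limits (rad/s): [2.79, 2.79, 3.14, 3.14, 3.14, 3.14].

INTERFACE

Orientations are given as a unit quaternion [x, y, z, w].
In Python, from rig import robot, optics gives the robot as it stands.
- The arm moves only by the shell command python3 -m inch 'ROWS' [FORCE]. ROWS is JSON, a list of rows, each an object of numbers: "ax", "ay", "az": the turn, a rotation vector about the tool's x, y, z in rad; "dx", "dy", "dz": the shift along the tool's x, y, z in mm; "gripper": the opening in per cent of the stroke, from 0 (shut) to 100 (fully open). In form: [{"ax": .., "ay": .., "az": .., "dx": .., "dy": .., "dz": .., "gripper": ..}, ...]. A call has 1 to 8 rows; each row shifts and turns the commanded pose from where the row before left it, along the tool's axes as they then stand; what a row does not reach is not made up. A row lasts 1/10 s, in which the tool goes at most 50 mm and 8.59 degrees, less where a joint would pass 70% of its speed; a pose out of reach is approached as far as the arm can. A call with a gripper value outside its range is refused whole. The fingers move at their own pace and stop on an object; FORCE is the grip in N (left out, the last holds). Time passes only in rows, so rows that do not move let the fingers close. It gives the time, the measured TCP pose, the force and the opening at its end, in the units of the state.
- robot.get_obs(): the state, without advancing time (a new reading comes with each control period).
- optics.camera(name): name is "scene" or "side" or "wrist"; returns a dict with "img" (420x560x3 uint8, red, green, blue), "depth" (420x560 float32, m along the optical axis (not along the pixel's ray), 0 where there is no reading), "camera_matrix" (3x3 intrinsics, pixels), "position" and "attitude" of the camera in the world. Camera axes: x right, y up, looking along -z (the intrinsics and any distortion apply to the point x, -y, -z); pixel columns grow to the right and rows downward; lengths in m; the calibration is good to about 2 mm. The wrist camera is an equidistant fisheye: a pixel r from the principal point sees the ray r / f radians off the axis. A picture is of the moment at which its call begins.
- robot.hand_in(): hands the job in, once; it reports no verdict.
The state is a dict: "time": time; "q": joint angles; "joint_velocities": joint speeds; "joint_torque": joint torques, N m; "position": TCP position; "tool_rot": TCP orientation; "ft_force": force on the tool from outside, world axes, zero at the start; "moment": the same for the moment, N m; "grip_width": finger opening in m.
Only numpy, scipy, OpenCV 4.12 (cv2) and the standard library are available. Lean on these libraries where they do the work, as an engineer would, in place of code of your own. Each camera call takes 0.05 s, during which the arm holds its last target.

## Working session

There is one attempt and no reset: what is moved stays moved. The work goes in short steps, Python scripts to look and compute and a shell command to move; the robot and the scene stay as the last step left them, time stands still between calls to the robot, and variables do not carry over. Pictures are saved under pics/ and viewed, and the job is handed in when it is done.

```bash
ls; mkdir -p pics; cat > h.py <<'E'
import numpy as np, cv2
from rig import robot, optics
from scipy.spatial.transform import Rotation as R
def cam(n,fn=None):
    c=optics.camera(n)
    if fn: cv2.imwrite('pics/'+fn,c['img'][:,:,::-1])
    np.savez('/tmp/'+n+'.npz',**{k:np.array(v) for k,v in c.items()})
    return c
def load(n): return dict(np.load('/tmp/'+n+'.npz'))
def rot(c):
    a=np.array(c['attitude'],float)
    return a if a.shape==(3,3) else R.from_quat(a).as_matrix()
def pts(c):
    K=c['camera_matrix'];h,w=c['depth'].shape
    u,v=np.meshgrid(np.arange(w),np.arange(h));d=c['depth']
    P=np.stack([(u-K[0,2])/K[0,0]*d,-(v-K[1,2])/K[1,1]*d,-d],-1)
    return P@rot(c).T+np.array(c['position'])
def ray(c,u,v,z):
    K=c['camera_matrix']
    d=rot(c)@np.array([(u-K[0,2])/K[0,0],-(v-K[1,2])/K[1,1],-1.])
    p=np.array(c['position']);return p+d*(z-p[2])/d[2]
def proj(c,p):
    K=c['camera_matrix'];q=rot(c).T@(np.array(p)-np.array(c['position']))
    return K[0,0]*q[0]/-q[2]+K[0,2],K[1,1]*-q[1]/-q[2]+K[1,2]
E
python3 - <<'E'
from h import *
for n in ['scene','side','wrist']:
    c=cam(n,n+'0.png'); print(n,c['camera_matrix'],c['position'],c['attitude'],[k for k in c])
print(robot.get_obs())
E
```

```text
pics
scene [[459.4840785    0.         278.78245367]
 [  0.         459.4840785  204.25394098]
 [  0.           0.           1.        ]] [ 0.98326442 -0.53903403  0.84025555] [0.34881008 0.10333238 0.28225061 0.88768718] ['img', 'depth', 'camera_matrix', 'position', 'attitude']
side [[426.46673233   0.         280.33788341]
 [  0.         426.46673233 208.43238102]
 [  0.           0.           1.        ]] [0.37512205 0.69779612 0.73714656] [-0.06769115  0.41741279  0.89451243 -0.14502406] ['img', 'depth', 'camera_matrix', 'position', 'attitude']
wrist [[325.1922621    0.         281.39878964]
 [  0.         325.1922621  198.5171886 ]
 [  0.           0.           1.        ]] [ 0.2289125  -0.58498006  0.38439655] [-0.09816192  0.07632537 -0.60298353  0.78800351] ['img', 'depth', 'camera_matrix', 'position', 'attitude']
{'time': 0.15, 'q': array([-1.48448913e+00,  5.28240075e-01,  1.43359868e+00, -1.32456626e-05,
        1.18140294e+00, -1.78510968e-01]), 'joint_velocities': array([-0.00039846, -0.00263013, -0.00300246,  0.00165658, -0.00168043,
        0.00042462]), 'joint_torque': array([ 1.80819632e-03, -4.40428627e+01, -1.76844102e+01,  6.33101841e-02,
        5.52029419e-02, -9.08096195e-05]), 'position': array([ 0.16355294, -0.60264338,  0.22180711]), 'tool_rot': array([ 9.91246048e-01,  1.32024972e-01,  3.18798148e-05, -8.23922163e-04]), 'ft_force': array([-0.58205605, -0.39994507,  0.21826424]), 'moment': array([ 0.04306986, -0.03078179,  0.02396652]), 'grip_width': 0.08691478653638111}
```

View pics/scene0.png

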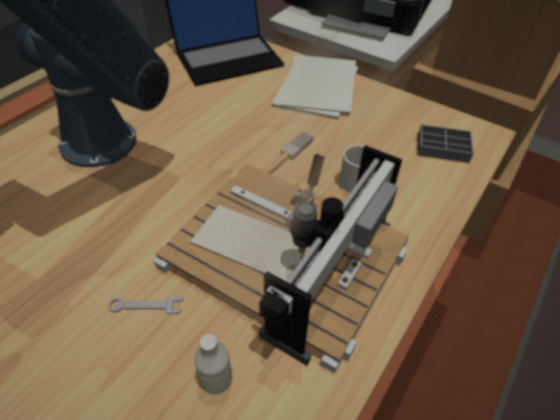

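View pics/side0.png

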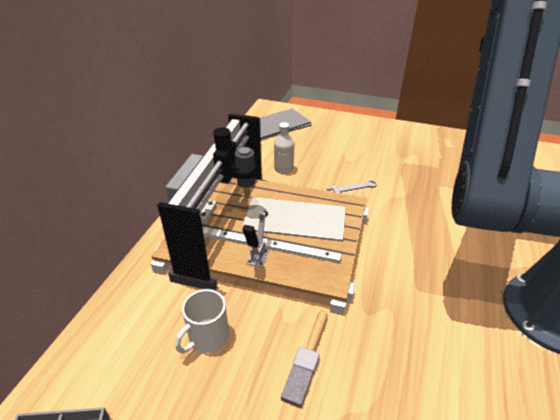

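View pics/wrist0.png

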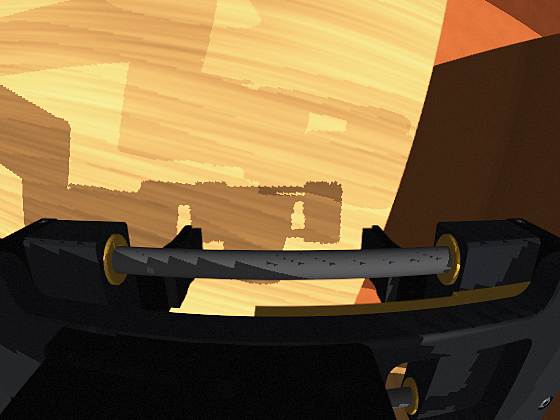

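The scene view shows the plate around (245,240), fence at (262,200), stop at (350,272) and clamp at (312,180). The side view shows the clamp near (258,235), with the handle upright, and the plate at (300,218). Next I'll enlarge both to measure.

```bash
python3 - <<'E'
from h import *
for n,(x0,y0,w,h) in dict(scene=(150,140,270,210),side=(140,110,240,200)).items():
    c=load(n); im=c['img'][y0:y0+h,x0:x0+w,::-1]
    im=cv2.resize(im,None,fx=2.9,fy=2.8,interpolation=cv2.INTER_CUBIC)
    im=cv2.convertScaleAbs(im,alpha=1.3)
    cv2.imwrite(f'pics/{n}_crop.png',im)
E
```

```text
(no output)
```

View pics/scene_crop.png

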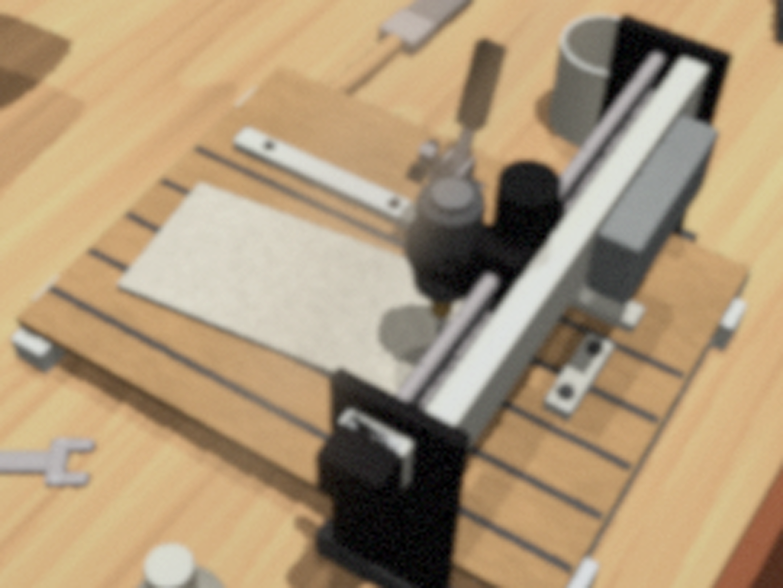

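View pics/side_crop.png

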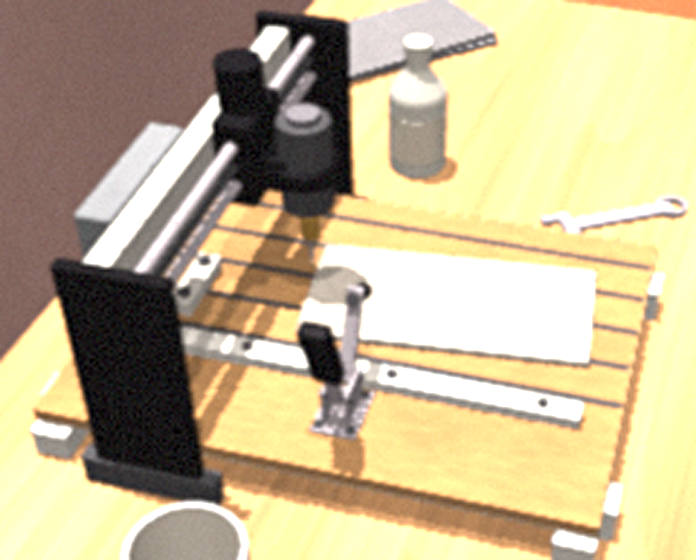

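```bash
python3 - <<'E'
from h import *
for n in ['scene','side']:
    c=load(n);P=pts(c);hsv=cv2.cvtColor(c['img'],cv2.COLOR_RGB2HSV)
    z=P[...,2]
    m=((hsv[...,1]<70)&(hsv[...,2]>90)&(z>.035)&(z<.075)&(P[...,0]<1.2)).astype(np.uint8)
    k,l,s,_=cv2.connectedComponentsWithStats(m,connectivity=4)
    for i in range(1,k):
        if s[i,4]<60: continue
        mm=l==i;zz=np.median(z[mm])
        zr=0.053
        v,u=np.nonzero(mm)
        Q=np.array([ray(c,a,b,zz)[:2] for a,b in zip(u,v)])
        r=cv2.minAreaRect(Q.astype(np.float32)*1000)
        print(n,s[i],'z',zz.round(4),'std',z[mm].std().round(4),'rect',np.round(r[0],1),np.round(r[1],1),round(r[2],2),cv2.boxPoints(r).round(0).tolist())
        o=c['img']
    # bed plane
    cnt=(hsv[...,1]>70)&(z>.03)&(z<.06)
    print(n,'bed z',np.median(z[cnt]),cnt.sum())
    # legs
E
```

```text
scene [313  15  77  29 455] z 0.0511 std 0.0057 rect [284.7 926.4] [317.4  97.5] 8.13 [[121.0, 952.0], [135.0, 856.0], [449.0, 901.0], [435.0, 997.0]]
scene [345 152  13  13  85] z 0.0596 std 0.0117 rect [636.2 296.2] [29.1 45.8] 32.66 [[612.0, 308.0], [636.0, 269.0], [661.0, 285.0], [636.0, 323.0]]
scene [230 185  63  38 668] z 0.0567 std 0.0044 rect [540.8  41.5] [172.8  31.8] 1.43 [[454.0, 55.0], [455.0, 23.0], [628.0, 28.0], [627.0, 60.0]]
scene [ 190  205  111   76 4567] z 0.0535 std 0.0019 rect [584.6 -63.2] [241.1 126.7] 8.34 [[456.0, -18.0], [475.0, -143.0], [713.0, -108.0], [695.0, 17.0]]
scene [243 205  46  23  93] z 0.0456 std 0.0013 rect [567.1  21.1] [123.7   7.5] 2.22 [[505.0, 22.0], [505.0, 15.0], [629.0, 20.0], [629.0, 27.0]]
scene [364 247   9  10  62] z 0.0567 std 0.0044 rect [809.   56.4] [15.  24.5] 6.7 [[800.0, 68.0], [803.0, 43.0], [818.0, 45.0], [815.0, 69.0]]
scene [338 261  25  28 255] z 0.0592 std 0.0049 rect [805.6 -13.9] [23.7 75.1] 1.96 [[792.0, 23.0], [795.0, -52.0], [819.0, -51.0], [816.0, 24.0]]
scene [220 272  38  22  76] z 0.0458 std 0.0014 rect [ 62
[... 831 characters left out ...]
19 [[668.0, 68.0], [670.0, 33.0], [785.0, 41.0], [783.0, 76.0]]
side [ 247  237  101   30 1035] z 0.0529 std 0.0052 rect [544.2  71.9] [205.1  91. ] 2.83 [[440.0, 112.0], [444.0, 21.0], [649.0, 32.0], [644.0, 122.0]]
side [186 297  37  23 457] z 0.0559 std 0.0114 rect [680.7 255.7] [71.  44.2] 36.31 [[639.0, 253.0], [665.0, 217.0], [722.0, 259.0], [696.0, 295.0]]
side [186 315  42  29 488] z 0.0548 std 0.0116 rect [646.2 303.4] [77.3 44.3] 42.26 [[603.0, 294.0], [633.0, 261.0], [690.0, 313.0], [660.0, 346.0]]
side [175 335   9  17  78] z 0.0599 std 0.0116 rect [685.2 346. ] [12.8 35. ] 36.36 [[670.0, 356.0], [690.0, 328.0], [701.0, 336.0], [680.0, 364.0]]
side bed z 0.04301908289112699 11863
```

```bash
python3 - <<'E'
from h import *
def fit(Q):
    Q=np.array(Q)[:,:2]
    for _ in range(6):
        a,b=np.polyfit(Q[:,0],Q[:,1],1); r=Q[:,1]-a*Q[:,0]-b
        k=np.abs(r)<max(.0012,1.8*np.median(np.abs(r)));Q=Q[k]
    return a,b,len(Q),r.std()
for n in ['scene','side']:
    c=load(n);P=pts(c);hsv=cv2.cvtColor(c['img'],cv2.COLOR_RGB2HSV);g=cv2.cvtColor(c['img'],cv2.COLOR_RGB2GRAY).astype(int)
    z=P[...,2]
    # slots: dark line minima vs neighbours
    bh=cv2.morphologyEx(g.astype(np.uint8),cv2.MORPH_BLACKHAT,np.ones((7,7)))
    m=(bh>25)&(z>.03)&(z<.053)&(P[...,0]>.40)&(P[...,0]<.62)&(abs(P[...,1])<.17)
    k,l,s,_=cv2.connectedComponentsWithStats(m.astype(np.uint8))
    for i in range(1,k):
        if s[i,4]<40: continue
        v,u=np.nonzero(l==i);Q=[ray(c,a,b,.043) for a,b in zip(u,v)]
        f=fit(Q);print(n,'slot yaw',np.degrees(np.arctan(f[0])).round(2),'y@x.55',round(f[0]*.55+f[1],4),f[2:],s[i])
c=load('side');hsv=cv2.cvtColor(c['img'],cv2.COLOR_RGB2HSV);w=(hsv[...,1]<70)&(hsv[...,2]>90)
for nm,x0,x1,y0,y1,zz,mode in [('fence -y top','285','335',235,262,.057,'min'),('plate -y top',265,340,190,225,.053,'min'),('plate +y foot',285,335,215,245,.045,'max')]:
    Q=[]
    for u in range(int(x0),int(x1)):
        vs=np.nonzero(w[y0:y1,u])[0]+y0
        if len(vs): Q.append(ray(c,u,(vs.min()-.5 if mode=='min' else vs.max()+.5),zz))
    f=fit(Q);print('side',nm,np.degrees(np.arctan(f[0])).round(2),'y@.45',round(f[0]*.45+f[1],4),'y@.55',round(f[0]*.55+f[1],4),f[2:])
c=load('scene');hsv=cv2.cvtColor(c['img'],cv2.COLOR_RGB2HSV);w=(hsv[...,1]<70)&(hsv[...,2]>90)
for nm,x0,x1,y0,y1,zz,mode in [('fence +y top',236,280,180,212,.057,'min'),('fence -y foot',232,285,180,215,.045,'max'),('plate +y top',222,285,200,235,.053,'min'),('plate -y foot',200,265,230,285,.045,'max')]:
    Q=[]
    for u in range(int(x0),int(x1)):
        vs=np.nonzero(w[y0:y1,u])[0]+y0
        if len(vs): Q.append(ray(c,u,(vs.min()-.5 if mode=='min' else vs.max()+.5),zz))
    f=fit(Q);print('scene',nm,np.degrees(np.arctan(f[0])).round(2),'y@.45',round(f[0]*.45+f[1],4),'y@.55',round(f[0]*.55+f[1],4),f[2:])
for n in ['scene','side']:
  c=load(n);P=pts(c);hsv=cv2.cvtColor(c['img'],cv2.COLOR_RGB2HSV);z=P[...,2]
  m=(z>.075)&(z<.21)&(P[...,0]>.5)&(P[...,0]<.64)&(P[...,1]>.06)&(P[...,1]<.25)
  for lo in np.arange(.08,.2,.015):
    mm=m&(z>=lo)&(z<lo+.015)
    if mm.sum()>3: print(n,'clamp z',lo.round(3),mm.sum(),np.median(P[mm],0).round(3),P[mm].min(0).round(3),P[mm].max(0).round(3))
E
```

```text
scene slot yaw 2.48 y@x.55 0.0201 (50, np.float64(0.0010339765707257991)) [218 193  36  18  74]
scene slot yaw 2.96 y@x.55 -0.1605 (102, np.float64(0.000992209453093873)) [167 243  69  39 208]
side slot yaw 2.48 y@x.55 -0.161 (92, np.float64(0.0016949782097062868)) [295 193  70  14 158]
side slot yaw 1.34 y@x.55 -0.1188 (27, np.float64(0.0016285782898109232)) [345 213  18   5  44]
side slot yaw 1.56 y@x.55 -0.073 (36, np.float64(0.002158364539284313)) [344 225  17   6  46]
side slot yaw 10.43 y@x.55 -0.0104 (94, np.float64(0.001243280377884587)) [275 232  84  10 211]
side slot yaw 2.7 y@x.55 0.0181 (121, np.float64(0.0014231431791635882)) [272 238  84  18 209]
side slot yaw 3.53 y@x.55 0.0503 (128, np.float64(0.0017040905942699834)) [264 246  78  18 265]
side slot yaw 3.1 y@x.55 0.1494 (100, np.float64(0.0008084203643752689)) [254 280  93  22 204]
side fence -y top 18.42 y@.45 -0.0336 y@.55 -0.0003 (31, np.float64(7.189539250637514e-17))
side plate -y top 9.98 y@.45 -0.1436 y@.55 -0.126 (27, np.float64(0.0006050398100940099))
side plate +y foot 31.22 y@.45 -0.046 y@.55 0.0146 (15, np
[... 845 characters left out ...]
3 0.162] [0.618 0.116 0.155] [0.64  0.135 0.17 ]
scene clamp z 0.17 68 [0.63  0.129 0.176] [0.619 0.123 0.17 ] [0.64  0.142 0.181]
side clamp z 0.08 76 [0.627 0.078 0.087] [0.62  0.062 0.08 ] [0.64  0.112 0.095]
side clamp z 0.095 51 [0.63  0.069 0.104] [0.62  0.06  0.096] [0.639 0.123 0.11 ]
side clamp z 0.11 58 [0.629 0.12  0.116] [0.618 0.06  0.11 ] [0.639 0.127 0.125]
side clamp z 0.125 45 [0.624 0.129 0.133] [0.617 0.118 0.125] [0.639 0.133 0.14 ]
side clamp z 0.14 43 [0.624 0.134 0.147] [0.616 0.12  0.14 ] [0.639 0.138 0.154]
side clamp z 0.155 53 [0.624 0.139 0.162] [0.616 0.129 0.155] [0.639 0.144 0.17 ]
side clamp z 0.17 80 [0.627 0.139 0.175] [0.616 0.131 0.17 ] [0.64  0.145 0.18 ]
```

Estimates:
- Engraver yaw is about +0.05 rad.
- The fence face is at y ≈ 0.036 at x = 0.55.
- The plate centre is about (0.583, -0.062) with yaw ≈ 0.147.
- The stop face is at x ≈ 0.795.

The plan is to push with open fingers, giving two contact points. I'll push the -y edge to the fence first, then the near end to the stop. First I turn the jaws along the engraver's x.

```bash
python3 -m inch '[{"az":-0.149},{"az":-0.149},{"az":-0.149},{"az":-0.149},{"az":-0.149},{"az":-0.149},{"az":-0.149},{"az":-0.149}]'; python3 -m inch '[{"az":-0.082},{"az":-0.082},{"dy":0},{"dy":0}]'
cat > st.py <<'E'
from h import *
o=robot.get_obs();r=R.from_quat(o['tool_rot']).as_matrix()
print(round(o['time'],2),o['position'].round(4),'jaw',np.arctan2(r[1,1],r[0,1]).round(4),'zax',r[:,2].round(3),'F',o['ft_force'].round(2),'M',o['moment'].round(2),'w',o['grip_width'],'q',o['q'].round(2))
def to(x,y,z):print('d(mm)',(r.T@(np.array([x,y,z])-o['position'])*1000).round(1))
import sys
if len(sys.argv)>3: to(*map(float,sys.argv[1:4]))
E
python3 st.py .555 -.165 .223
```

```text
0.15 [ 0.1636 -0.6026  0.2218] jaw -1.306 zax [-0.     0.002 -1.   ] F [-0.58 -0.4   0.22] M [ 0.04 -0.03  0.02] w 0.08691478653638111 q [-1.48  0.53  1.43 -0.    1.18 -0.18]
d(mm) [ 492.3 -319.9   -0.5]invalid input
invalid input
```

```bash
python3 -m inch '[{"ax":0,"ay":0,"az":-0.149,"dx":0,"dy":0,"dz":0,"gripper":100}]'; python3 st.py
```

```text
time: 0.25
position: [0.1636, -0.6029, 0.222]
tool_rot: [0.978, 0.207, 0.0, -0.001]
ft_force: [-0.4, -0.0, 0.0]
grip_width: 0.0871
0.25 [ 0.1636 -0.6029  0.222 ] jaw -1.1535 zax [-0.     0.001 -1.   ] F [-0.4  -0.01  0.03] M [-0.04  0.03  0.04] w 0.08709924920443245 q [-1.48  0.53  1.43  0.    1.18 -0.33]
```

```bash
python3 -m inch '[{"ax":0,"ay":0,"az":-0.149,"dx":0,"dy":0,"dz":0,"gripper":100},{"ax":0,"ay":0,"az":-0.149,"dx":0,"dy":0,"dz":0,"gripper":100},{"ax":0,"ay":0,"az":-0.149,"dx":0,"dy":0,"dz":0,"gripper":100},{"ax":0,"ay":0,"az":-0.149,"dx":0,"dy":0,"dz":0,"gripper":100},{"ax":0,"ay":0,"az":-0.149,"dx":0,"dy":0,"dz":0,"gripper":100},{"ax":0,"ay":0,"az":-0.149,"dx":0,"dy":0,"dz":0,"gripper":100},{"ax":0,"ay":0,"az":-0.149,"dx":0,"dy":0,"dz":0,"gripper":100},{"ax":0,"ay":0,"az":-0.149,"dx":0,"dy":0,"dz":0,"gripper":100}]'; python3 st.py .555 -.175 .223
```

```text
time: 1.05
position: [0.1636, -0.6028, 0.2221]
tool_rot: [0.692, 0.722, 0.0, -0.0]
ft_force: [-0.4, 0.3, -0.6]
grip_width: 0.0869
1.05 [ 0.1636 -0.6028  0.2221] jaw 0.0412 zax [-0.     0.001 -1.   ] F [-0.4   0.33 -0.55] M [-0.01 -0.12 -0.05] w 0.08693233590352646 q [-1.48  0.53  1.43  0.    1.18 -1.53]
d(mm) [411.4 408.7  -0.5]
```

```bash
python3 -m inch '[{"ax":0,"ay":0,"az":-0.009,"dx":34,"dy":34,"dz":0,"gripper":100},{"ax":0,"ay":0,"az":0,"dx":34,"dy":34,"dz":0,"gripper":100},{"ax":0,"ay":0,"az":0,"dx":34,"dy":34,"dz":0,"gripper":100},{"ax":0,"ay":0,"az":0,"dx":34,"dy":34,"dz":0,"gripper":100},{"ax":0,"ay":0,"az":0,"dx":34,"dy":34,"dz":0,"gripper":100},{"ax":0,"ay":0,"az":0,"dx":34,"dy":34,"dz":0,"gripper":100},{"ax":0,"ay":0,"az":0,"dx":34,"dy":34,"dz":0,"gripper":100},{"ax":0,"ay":0,"az":0,"dx":34,"dy":34,"dz":0,"gripper":100}]'; python3 st.py .555 -.175 .1
```

```text
time: 1.85
position: [0.4246, -0.3181, 0.2225]
tool_rot: [0.691, 0.722, 0.0, -0.0]
ft_force: [0.4, -0.9, 0.6]
grip_width: 0.087
1.85 [ 0.4246 -0.3181  0.2225] jaw 0.0437 zax [-0.  0. -1.] F [ 0.38 -0.93  0.59] M [-0.04 -0.14 -0.04] w 0.08703924687956835 q [-0.85  0.4   1.67  0.    1.07 -0.9 ]
d(mm) [137.2 136.5 122.5]
```

```bash
python3 -m inch '[{"ax":0,"ay":0,"az":-0.003,"dx":34,"dy":34,"dz":10,"gripper":100},{"ax":0,"ay":0,"az":0,"dx":34,"dy":34,"dz":20,"gripper":100},{"ax":0,"ay":0,"az":0,"dx":34,"dy":34,"dz":30,"gripper":100},{"ax":0,"ay":0,"az":0,"dx":34,"dy":34,"dz":30,"gripper":100},{"ax":0,"ay":0,"az":0,"dx":0,"dy":0,"dz":30,"gripper":100},{"ax":0,"ay":0,"az":0,"dx":0,"dy":0,"dz":0,"gripper":100}]'; python3 st.py .555 -.175 .1;python3 - <<'E'
from h import *
cam('scene','scene1.png')
E
```

```text
time: 2.45
position: [0.542, -0.1845, 0.1065]
tool_rot: [0.689, 0.725, -0.001, -0.005]
ft_force: [-1.3, 0.1, 0.2]
grip_width: 0.087
2.45 [ 0.542  -0.1845  0.1065] jaw 0.0499 zax [-0.008  0.005 -1.   ] F [-1.27  0.15  0.2 ] M [-0.   -0.07 -0.  ] w 0.08701939430938288 q [-0.52  0.62  1.66 -0.    0.87 -0.57]
d(mm) [ 8.8 13.5  6.5]
```

View pics/scene1.png

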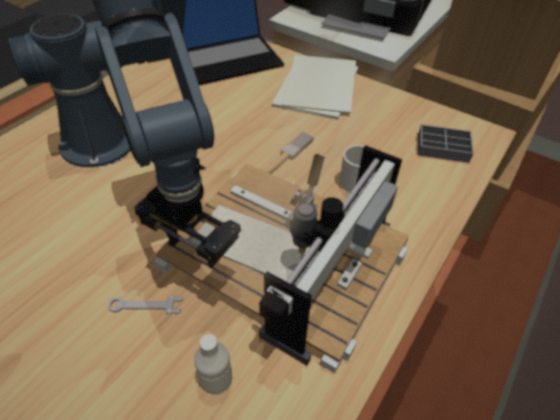

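The gripper stands at the plate's right, with fingers at about (175,240) and (225,235). I'll descend beside the -y edge.

```bash
python3 -m inch '[{"ax":0,"ay":0,"az":0,"dx":5,"dy":13,"dz":26,"gripper":100},{"ax":0,"ay":0,"az":0,"dx":0,"dy":0,"dz":20,"gripper":100},{"ax":0,"ay":0,"az":0,"dx":0,"dy":0,"dz":8,"gripper":100},{"ax":0,"ay":0,"az":0,"dx":0,"dy":0,"dz":3.5,"gripper":100},{"ax":0,"ay":0,"az":0,"dx":0,"dy":0,"dz":0,"gripper":100}]'; python3 st.py .56 -.12 .0485
```

```text
time: 3.0
position: [0.5572, -0.1827, 0.0538]
tool_rot: [0.691, 0.723, 0.0, 0.001]
ft_force: [-0.4, 0.2, -0.1]
grip_width: 0.087
3.0 [ 0.5572 -0.1827  0.0538] jaw 0.0458 zax [ 0.001 -0.001 -1.   ] F [-0.38  0.21 -0.11] M [ 0.   -0.11  0.02] w 0.08697188188181305 q [-0.51  0.71  1.66 -0.    0.77 -0.55]
d(mm) [62.5  5.7  5.3]
```

```bash
python3 -m inch '[{"ax":0,"ay":0,"az":0,"dx":0,"dy":0,"dz":2.5,"gripper":100},{"ax":0,"ay":0,"az":0,"dx":0,"dy":0,"dz":0,"gripper":100}]'; python3 st.py .56 -.12 .0485
```

```text
time: 3.2
position: [0.5574, -0.1823, 0.0512]
tool_rot: [0.69, 0.723, 0.0, 0.001]
ft_force: [-1.1, 0.4, -0.4]
grip_width: 0.087
3.2 [ 0.5574 -0.1823  0.0512] jaw 0.0466 zax [ 0.001 -0.001 -1.   ] F [-1.15  0.4  -0.37] M [ 0.02 -0.08 -0.  ] w 0.08700062919993137 q [-0.51  0.72  1.66  0.    0.77 -0.55]
d(mm) [62.1  5.5  2.7]
```

```bash
python3 -m inch '[{"ax":0,"ay":0,"az":-0.003,"dx":8,"dy":0,"dz":2.5,"gripper":100},{"ax":0,"ay":0,"az":0,"dx":10,"dy":0,"dz":0,"gripper":100},{"ax":0,"ay":0,"az":0,"dx":10,"dy":0,"dz":0,"gripper":100},{"ax":0,"ay":0,"az":0,"dx":8,"dy":0,"dz":0,"gripper":100},{"ax":0,"ay":0,"az":0,"dx":8,"dy":0,"dz":0,"gripper":100},{"ax":0,"ay":0,"az":0,"dx":8,"dy":0,"dz":0,"gripper":100},{"ax":0,"ay":0,"az":0,"dx":8,"dy":0,"dz":0,"gripper":100},{"ax":0,"ay":0,"az":0,"dx":0,"dy":0,"dz":0,"gripper":100}]'; python3 st.py .56 -.094 .0485;python3 - <<'E'
from h import *
c=cam('side','side1.png')
c=cam('scene','scene2.png')
E
```

```text
time: 4.0
position: [0.5539, -0.1205, 0.0479]
tool_rot: [0.689, 0.725, 0.0, -0.0]
ft_force: [-0.2, -0.0, -0.1]
grip_width: 0.0871
4.0 [ 0.5539 -0.1205  0.0479] jaw 0.0507 zax [-0.     0.001 -1.   ] F [-0.21 -0.   -0.09] M [-0.02 -0.11 -0.01] w 0.08705551401315355 q [-0.41  0.71  1.71  0.    0.73 -0.46]
d(mm) [26.1  7.5 -0.6]
```

View pics/side1.png

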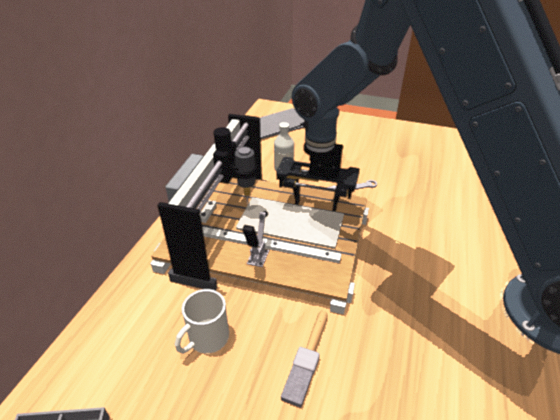

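View pics/scene2.png

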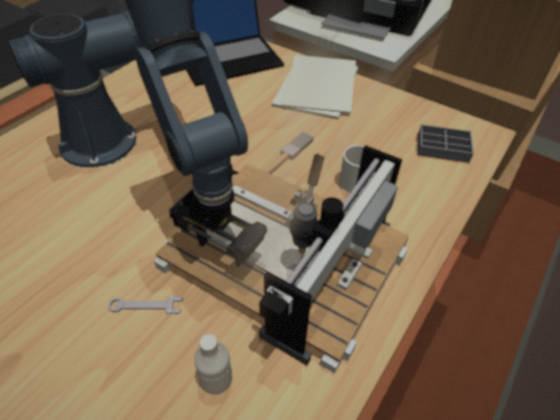

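The side view shows the fingers at the -y edge (295,195)/(335,205), and the plate looks squared. I'll continue to the fence.

```bash
python3 -m inch '[{"ax":0,"ay":0,"az":0,"dx":6,"dy":0,"dz":-0.5,"gripper":100},{"ax":0,"ay":0,"az":0,"dx":6,"dy":0,"dz":0,"gripper":100},{"ax":0,"ay":0,"az":0,"dx":5,"dy":0,"dz":0,"gripper":100}]'; python3 st.py; python3 -m inch '[{"ax":0,"ay":0,"az":0,"dx":3,"dy":0,"dz":0,"gripper":100},{"ax":0,"ay":0,"az":0,"dx":2,"dy":0,"dz":0,"gripper":100}]' ; python3 st.py .56 -.094 .0485
```

```text
time: 4.4
position: [0.5535, -0.1049, 0.0485]
tool_rot: [0.689, 0.724, 0.0, 0.0]
ft_force: [0.4, -1.7, 0.6]
grip_width: 0.0871
4.4 [ 0.5535 -0.1049  0.0485] jaw 0.0496 zax [ 0.001 -0.    -1.   ] F [ 0.4  -1.7   0.63] M [-0.31 -0.16 -0.05] w 0.08705177321105971 q [-0.39  0.7   1.72 -0.    0.72 -0.43]
time: 4.6
position: [0.5531, -0.0997, 0.0485]
tool_rot: [0.689, 0.725, 0.0, 0.0]
ft_force: [-1.2, -2.1, 0.4]
grip_width: 0.0871
4.6 [ 0.5531 -0.0997  0.0485] jaw 0.0503 zax [ 0. -0. -1.] F [-1.16 -2.11  0.37] M [-0.35 -0.12 -0.15] w 0.08709751576886889 q [-0.38  0.7   1.72 -0.    0.72 -0.43]
d(mm) [ 5.3  7.2 -0. ]
```

Contact is about 2 N, so the plate is sliding. Advancing in small steps now.

```bash
for i in 1; do python3 -m inch '[{"ax":0,"ay":0,"az":0,"dx":2,"dy":0,"dz":0,"gripper":100},{"ax":0,"ay":0,"az":0,"dx":2,"dy":0,"dz":0,"gripper":100}]' >/dev/null; python3 st.py;done; python3 -m inch '[{"ax":0,"ay":0,"az":0,"dx":1,"dy":0,"dz":0,"gripper":100},{"ax":0,"ay":0,"az":0,"dx":1,"dy":0,"dz":0,"gripper":100}]' >/dev/null; python3 st.py; python3 -m inch '[{"ax":0,"ay":0,"az":0,"dx":1,"dy":0,"dz":0,"gripper":100},{"ax":0,"ay":0,"az":0,"dx":0,"dy":0,"dz":0,"gripper":100}]' >/dev/null; python3 st.py;
```

```text
4.8 [ 0.5533 -0.0971  0.0485] jaw 0.0517 zax [ 0.001 -0.003 -1.   ] F [-1.1  -9.9  -1.38] M [-1.74  0.12 -0.11] w 0.08712996119105766 q [-0.37  0.7   1.72 -0.    0.72 -0.42]
5.0 [ 0.5533 -0.0969  0.0486] jaw 0.0524 zax [ 0.001 -0.005 -1.   ] F [ -2.05 -13.44  -1.57] M [-2.37  0.35 -0.11] w 0.08692690851477462 q [-0.37  0.7   1.72 -0.01  0.71 -0.42]
5.2 [ 0.5533 -0.0969  0.0486] jaw 0.0524 zax [ 0.001 -0.006 -1.   ] F [ -2.88 -14.47  -0.98] M [-2.47  0.33 -0.12] w 0.08707268929759764 q [-0.37  0.7   1.73 -0.01  0.71 -0.42]
```

The plate is on the fence: about 14 N with little twist moment. I'll back off, rise, turn the jaws across, and move to the near end.

```bash
python3 -m inch '[{"ax":0,"ay":0,"az":0,"dx":-10,"dy":0,"dz":0,"gripper":100},{"ax":0,"ay":0,"az":0,"dx":-15,"dy":0,"dz":0,"gripper":100},{"ax":0,"ay":0,"az":0,"dx":0,"dy":0,"dz":-35,"gripper":60},{"ax":0,"ay":0,"az":0,"dx":0,"dy":-15,"dz":-35,"gripper":60},{"ax":0,"ay":0,"az":0.147,"dx":0,"dy":0,"dz":0,"gripper":60},{"ax":0,"ay":0,"az":0.147,"dx":0,"dy":0,"dz":0,"gripper":60},{"ax":0,"ay":0,"az":0.147,"dx":0,"dy":0,"dz":0,"gripper":60},{"ax":0,"ay":0,"az":0.147,"dx":0,"dy":0,"dz":0,"gripper":60}]'; python3 -m inch '[{"ax":0,"ay":0,"az":0.14,"dx":0,"dy":0,"dz":0,"gripper":60},{"ax":0,"ay":0,"az":0.14,"dx":0,"dy":0,"dz":0,"gripper":60},{"ax":0,"ay":0,"az":0.14,"dx":0,"dy":0,"dz":0,"gripper":60},{"ax":0,"ay":0,"az":0.14,"dx":0,"dy":0,"dz":0,"gripper":60},{"ax":0,"ay":0,"az":0.14,"dx":0,"dy":0,"dz":0,"gripper":60},{"ax":0,"ay":0,"az":0.14,"dx":0,"dy":0,"dz":0,"gripper":60},{"ax":0,"ay":0,"az":0.143,"dx":0,"dy":0,"dz":0,"gripper":60},{"ax":0,"ay":0,"az":0,"dx":0,"dy":0,"dz":0,"gripper":60}]'; python3 st.py .42 -.04 .12; python3 - <<'E'
from h import *
c=cam('side','side2.png')
c=cam('scene','scene3.png')
E
```

```text
time: 6.0
position: [0.5388, -0.1187, 0.1185]
tool_rot: [0.871, 0.491, 0.0, -0.0]
ft_force: [-0.0, 0.5, 0.5]
grip_width: 0.0537
time: 6.8
position: [0.5388, -0.1187, 0.1183]
tool_rot: [1.0, 0.025, -0.0, -0.0]
ft_force: [-0.7, -0.3, -0.9]
grip_width: 0.0519
6.8 [ 0.5388 -0.1187  0.1183] jaw -1.521 zax [-0.     0.001 -1.   ] F [-0.73 -0.35 -0.86] M [ 0.03 -0.01 -0.  ] w 0.05194744490602864 q [-0.42  0.58  1.71  0.    0.85  1.1 ]
d(mm) [-114.7  -84.6   -1.6]
```

View pics/side2.png

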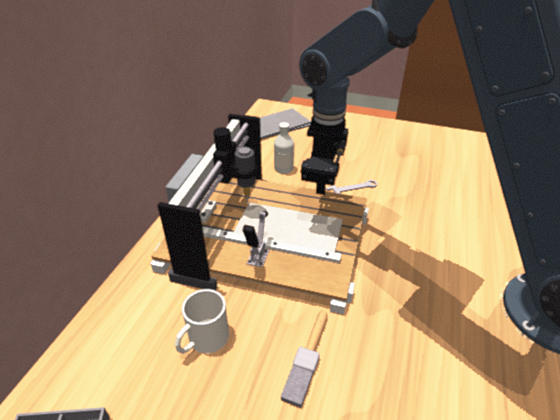

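The plate lies along the fence, with its near end at about (341,238). Moving behind it.

```bash
python3 - <<'E'
from h import *
c=load('side');print(ray(c,341,245,.053),ray(c,341,218,.053))
c=load('scene')
hsv=cv2.cvtColor(c['img'],cv2.COLOR_RGB2HSV);P=pts(c)
m=(hsv[...,1]<70)&(hsv[...,2]>90)&(P[...,2]>.047)&(P[...,2]<.056)&(P[...,1]<.03)&(P[...,1]>-.09)&(P[...,0]<.7)
for y in np.arange(-.08,.035,.01):
    k=m&(abs(P[...,1]-y)<.005)
    if k.sum()>5: print(y.round(3),np.percentile(P[k][:,0],[1,3]).round(4))
E
python3 -m inch '[{"ax":0,"ay":0,"az":0,"dx":-23,"dy":-16,"dz":0,"gripper":60},{"ax":0,"ay":0,"az":0,"dx":-23,"dy":-16,"dz":0,"gripper":60},{"ax":0,"ay":0,"az":0,"dx":-23,"dy":-16,"dz":0,"gripper":60},{"ax":0,"ay":0,"az":0,"dx":-23,"dy":-16,"dz":0,"gripper":60},{"ax":0,"ay":0,"az":0,"dx":-23,"dy":-16,"dz":0,"gripper":60},{"ax":0,"ay":0,"az":0,"dx":0,"dy":0,"dz":0,"gripper":60}]'; python3 st.py .42 -.04 .0485
```

```text
[0.46189831 0.00232192 0.053     ] [ 0.48160923 -0.08886479  0.053     ]
-0.08 [0.4966 0.5012]
-0.07 [0.4972 0.5015]
-0.06 [0.4973 0.5016]
-0.05 [0.5113 0.5146]
-0.04 [0.5096 0.515 ]
-0.03 [0.4987 0.5034]
-0.02 [0.4912 0.4959]
-0.01 [0.484  0.4888]
-0.0 [0.4766 0.4806]
0.01 [0.4795 0.4849]
0.02 [0.4884 0.4909]
0.03 [0.4873 0.4899]
time: 7.5
position: [0.4149, -0.0418, 0.1181]
tool_rot: [1.0, 0.027, -0.003, -0.002]
ft_force: [1.2, -0.3, 0.2]
grip_width: 0.0519
7.5 [ 0.4149 -0.0418  0.1181] jaw -1.5175 zax [-0.007  0.003 -1.   ] F [ 1.22 -0.25  0.18] M [ 0.    0.02 -0.01] w 0.051923019279894095 q [-0.37  0.45  2.04  0.    0.66  1.15]
d(mm) [ 5.6 -1.3 69.6]
```

```bash
python3 -m inch '[{"ax":0,"ay":0,"az":0,"dx":3,"dy":0,"dz":25,"gripper":60},{"ax":0,"ay":0,"az":0,"dx":3,"dy":0,"dz":25,"gripper":60},{"ax":0,"ay":0,"az":0,"dx":0,"dy":0,"dz":14,"gripper":60},{"ax":0,"ay":0,"az":0,"dx":0,"dy":0,"dz":5.5,"gripper":60},{"ax":0,"ay":0,"az":0,"dx":0,"dy":0,"dz":0,"gripper":60}]'; python3 st.py .547 -.034 .0485;  python3 - <<'E'
from h import *
c=cam('side','side3.png')
cam('wrist','wrist3.png')
E
```

```text
time: 8.0
position: [0.4264, -0.0445, 0.0484]
tool_rot: [1.0, 0.025, -0.0, -0.0]
ft_force: [0.0, 0.2, 1.3]
grip_width: 0.0521
8.0 [ 0.4264 -0.0445  0.0484] jaw -1.5203 zax [-0.001  0.    -1.   ] F [0.04 0.21 1.3 ] M [-0.01 -0.02  0.  ] w 0.052085601925498555 q [-0.37  0.61  2.06  0.    0.47  1.15]
d(mm) [120.9  -4.4  -0.2]
```

View pics/wrist3.png

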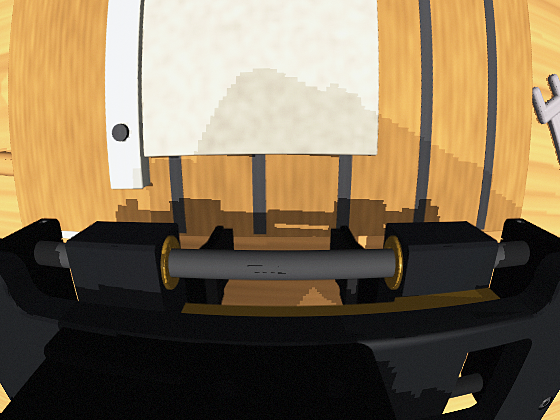

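View pics/side3.png

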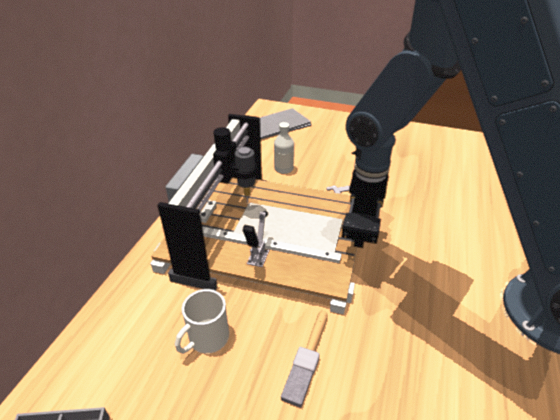

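The wrist view shows the plate flush with the fence (x ≈ 143 px) and square to the fingers. Now pushing along the engraver's +x.

```bash
python3 -m inch '[{"ax":0,"ay":0,"az":0,"dx":10,"dy":-3,"dz":0,"gripper":60},{"ax":0,"ay":0,"az":0,"dx":10,"dy":-2,"dz":0,"gripper":60},{"ax":0,"ay":0,"az":0,"dx":7,"dy":0,"dz":0,"gripper":60},{"ax":0,"ay":0,"az":0,"dx":6,"dy":-0.3,"dz":0,"gripper":60},{"ax":0,"ay":0,"az":0,"dx":6,"dy":-0.2,"dz":0,"gripper":60},{"ax":0,"ay":0,"az":0,"dx":7,"dy":-0.2,"dz":0,"gripper":60},{"ax":0,"ay":0,"az":0,"dx":7,"dy":-0.2,"dz":0,"gripper":60},{"ax":0,"ay":0,"az":0,"dx":7,"dy":-0.2,"dz":0,"gripper":60}]'; python3 st.py .547 -.034 .0485;
```

```text
time: 8.9
position: [0.4853, -0.035, 0.0488]
tool_rot: [1.0, 0.025, -0.001, -0.0]
ft_force: [-2.9, -1.9, -0.2]
grip_width: 0.0527
8.9 [ 0.4853 -0.035   0.0488] jaw -1.521 zax [-0.002  0.    -1.   ] F [-2.93 -1.9  -0.15] M [-0.34  0.55 -0.07] w 0.052663218496788865 q [-0.3   0.65  1.91 -0.    0.59  1.22]
d(mm) [61.7  2.   0.2]
```

```bash
python3 -m inch '[{"ax":0,"ay":0,"az":0,"dx":7,"dy":-0.2,"dz":0,"gripper":60},{"ax":0,"ay":0,"az":0,"dx":7,"dy":-0.1,"dz":0,"gripper":60},{"ax":0,"ay":0,"az":0,"dx":7,"dy":-0.1,"dz":0,"gripper":60},{"ax":0,"ay":0,"az":0,"dx":7,"dy":-0.1,"dz":0,"gripper":60},{"ax":0,"ay":0,"az":0,"dx":7,"dy":-0.1,"dz":0,"gripper":60},{"ax":0,"ay":0,"az":0,"dx":6,"dy":-0.1,"dz":0,"gripper":60}]'; python3 st.py .547 -.034 .0485;python3 - <<'E'
from h import *
cam('wrist','wrist4.png')
cam('scene','scene4.png')
E
```

```text
time: 9.5
position: [0.5275, -0.0323, 0.0489]
tool_rot: [1.0, 0.025, 0.0, 0.0]
ft_force: [-1.0, -1.8, -1.8]
grip_width: 0.0518
9.5 [ 0.5275 -0.0323  0.0489] jaw -1.5211 zax [ 0.001 -0.    -1.   ] F [-1.04 -1.85 -1.83] M [-0.3   0.44  0.02] w 0.051839869201450416 q [-0.27  0.67  1.81  0.    0.66  1.25]
d(mm) [19.4  2.6  0.4]
```

View pics/wrist4.png

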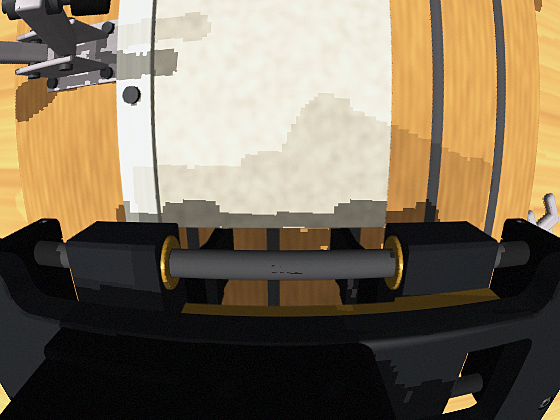

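View pics/scene4.png

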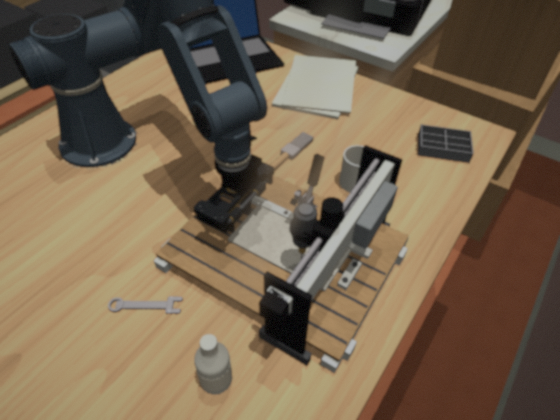

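The plate is still flush (x ≈ 156 px) and advancing. Next, slower steps towards the stop.

```bash
python3 -m inch '[{"ax":0,"ay":0,"az":0,"dx":4,"dy":-0.1,"dz":0.3,"gripper":60},{"ax":0,"ay":0,"az":0,"dx":4,"dy":0,"dz":0,"gripper":60},{"ax":0,"ay":0,"az":0,"dx":3,"dy":0,"dz":0,"gripper":60}]' >/dev/null; python3 st.py; python3 -m inch '[{"ax":0,"ay":0,"az":0,"dx":2,"dy":0,"dz":0,"gripper":60},{"ax":0,"ay":0,"az":0,"dx":2,"dy":0,"dz":0,"gripper":60}]' >/dev/null; python3 st.py
```

```text
9.9 [ 0.5375 -0.0314  0.0487] jaw -1.5212 zax [-0.  0. -1.] F [-2.16 -0.65  0.22] M [0.01 0.37 0.  ] w 0.05204412545245114 q [-0.27  0.68  1.78  0.    0.68  1.25]
10.1 [ 0.5416 -0.0314  0.0486] jaw -1.5211 zax [-0.  0. -1.] F [-2.73 -0.46  2.01] M [-0.05  0.41  0.  ] w 0.05265272504615312 q [-0.26  0.68  1.77  0.    0.68  1.26]
```

```bash
python3 -m inch '[{"ax":0,"ay":0,"az":0,"dx":2,"dy":0,"dz":0,"gripper":60},{"ax":0,"ay":0,"az":0,"dx":1,"dy":0,"dz":0,"gripper":60}]' >/dev/null; python3 st.py; python3 -m inch '[{"ax":0,"ay":0,"az":0,"dx":1.5,"dy":0,"dz":0,"gripper":60},{"ax":0,"ay":0,"az":0,"dx":0,"dy":0,"dz":0,"gripper":60}]' >/dev/null; python3 st.py
```

```text
10.3 [ 0.5439 -0.0313  0.0486] jaw -1.5207 zax [-0.002  0.    -1.   ] F [-4.98 -0.98  3.  ] M [-0.18  0.84  0.03] w 0.052374390039597526 q [-0.26  0.69  1.77 -0.    0.69  1.26]
10.5 [ 0.544  -0.0312  0.0485] jaw -1.5204 zax [-0.005  0.    -1.   ] F [-5.68 -1.5   4.36] M [-0.28  1.13  0.05] w 0.052260402954627985 q [-0.26  0.69  1.76 -0.    0.7   1.26]
```

```bash
python3 -m inch '[{"ax":0,"ay":0,"az":0,"dx":2,"dy":0,"dz":0,"gripper":60},{"ax":0,"ay":0,"az":0,"dx":1,"dy":0,"dz":0,"gripper":60},{"ax":0,"ay":0,"az":0,"dx":0,"dy":0,"dz":0,"gripper":60}]' >/dev/null; python3 st.py;python3 - <<'E'
from h import *
cam('wrist','wrist5.png')
c=cam('side','side5.png')
c2=cam('scene','scene5.png')
a=cv2.resize(c['img'][180:280,180:340,::-1],None,fx=5,fy=5,interpolation=cv2.INTER_CUBIC)
cv2.imwrite('pics/side5c.png',a)
a=cv2.resize(c2['img'][180:300,230:390,::-1],None,fx=5,fy=5,interpolation=cv2.INTER_CUBIC)
cv2.imwrite('pics/scene5c.png',a)
E
```

```text
10.8 [ 0.5441 -0.031   0.0483] jaw -1.5198 zax [-0.011  0.001 -1.   ] F [-10.63  -3.91   6.44] M [-0.66  1.83 -0.02] w 0.052085468696886135 q [-0.26  0.69  1.76 -0.    0.7   1.26]
```

View pics/wrist5.png

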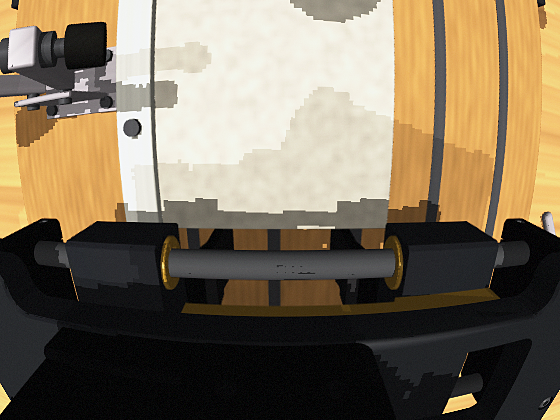

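View pics/side5c.png

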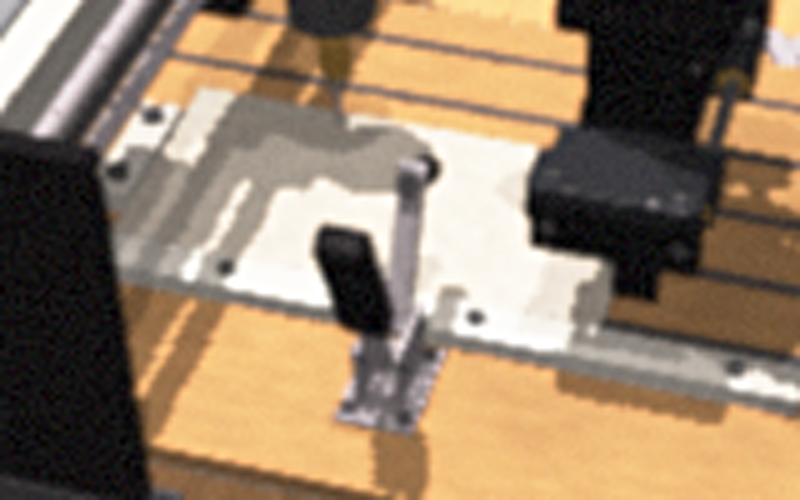

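View pics/scene5c.png

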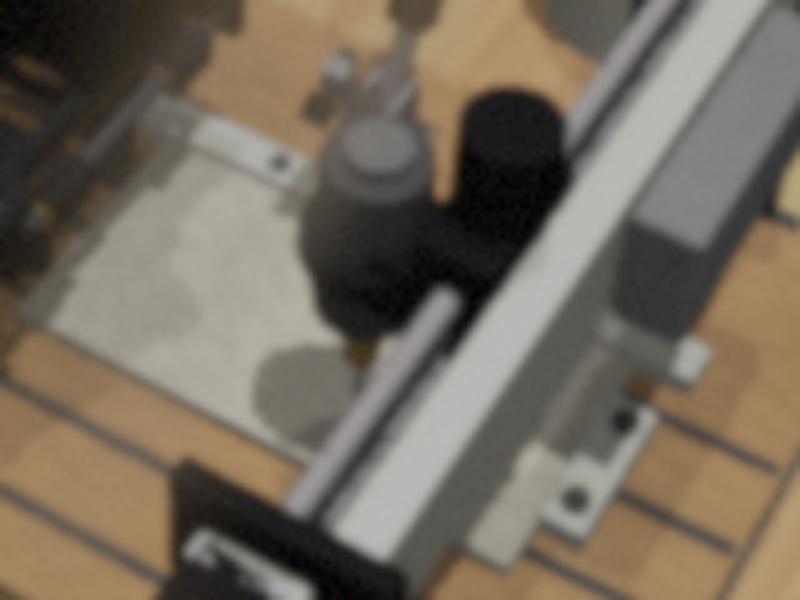

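The plate is against the stop (position stalled at x = 0.544 with about 11 N) and the fence (straight edge at x ≈ 155 px). The clamp is still open, with the handle at about 1.24 rad. Backing off in -x, then rising with closed fingers.

```bash
python3 -m inch '[{"ax":0,"ay":0,"az":0,"dx":-8,"dy":0,"dz":0,"gripper":60},{"ax":0,"ay":0,"az":0,"dx":-12,"dy":0,"dz":-0.5,"gripper":60},{"ax":0,"ay":0,"az":0,"dx":-5,"dy":0,"dz":-20,"gripper":60},{"ax":0,"ay":0,"az":0,"dx":0,"dy":0,"dz":-45,"gripper":0},{"ax":0,"ay":0,"az":0,"dx":0,"dy":0,"dz":-48,"gripper":0},{"ax":0,"ay":0,"az":0,"dx":0,"dy":0,"dz":-48,"gripper":0},{"ax":0,"ay":0,"az":0,"dx":0,"dy":0,"dz":-40,"gripper":0},{"ax":0,"ay":0,"az":0,"dx":0,"dy":0,"dz":0,"gripper":0}]' ; python3 st.py .627 .093 .25; python3 - <<'E'
from h import *
for n in ['scene','side']:
  c=cam(n,n+'6.png');P=pts(c);g=c['img'].max(-1);z=P[...,2]
  m=(z>.10)&(z<.2)&(P[...,0]>.595)&(P[...,0]<.66)&(P[...,1]>.09)&(P[...,1]<.2)
  for lo in np.arange(.10,.2,.015):
    mm=m&(z>=lo)&(z<lo+.015)
    if mm.sum()>3: print(n,lo.round(3),mm.sum(),np.median(P[mm],0).round(3),P[mm].min(0).round(3),P[mm].max(0).round(3))
cam('wrist','wrist6.png')
E
```

```text
time: 11.75
position: [0.5297, -0.0336, 0.2568]
tool_rot: [1.0, 0.025, 0.009, 0.002]
ft_force: [0.4, -0.1, 0.5]
grip_width: 0.0205
11.75 [ 0.5297 -0.0336  0.2568] jaw -1.521 zax [ 0.018 -0.004 -1.   ] F [ 0.37 -0.13  0.51] M [ 0.02 -0.07  0.02] w 0.020470858028138597 q [-0.27  0.35  1.64  0.    1.13  1.25]
d(mm) [ 103.3 -121.6    8. ]
scene 0.1 30 [0.631 0.106 0.106] [0.622 0.102 0.1  ] [0.641 0.111 0.115]
scene 0.115 75 [0.633 0.109 0.123] [0.619 0.104 0.116] [0.643 0.12  0.13 ]
scene 0.13 72 [0.633 0.114 0.138] [0.619 0.108 0.13 ] [0.642 0.125 0.145]
scene 0.145 67 [0.633 0.12  0.152] [0.618 0.115 0.145] [0.642 0.131 0.16 ]
scene 0.16 77 [0.632 0.125 0.168] [0.619 0.119 0.16 ] [0.642 0.137 0.175]
scene 0.175 47 [0.631 0.13  0.178] [0.618 0.125 0.175] [0.641 0.142 0.182]
side 0.1 17 [0.626 0.122 0.112] [0.618 0.114 0.1  ] [0.64  0.124 0.114]
side 0.115 42 [0.625 0.125 0.122] [0.617 0.113 0.115] [0.638 0.129 0.129]
side 0.13 47 [0.625 0.131 0.137] [0.617 0.119 0.13 ] [0.639 0.135 0.145]
side 0.145 50 [0.623 0.136 0.153] [0.617 0.121 0.145] [0.639 0.14  0.16 ]
side 0.16 69 [0.625 0.141 0.17 ] [0.616 0.126 0.16 ] [0.639 0.144 0.175]
side 0.175 43 [0.628 0.137 0.177] [0.618 0.13  0.175] [0.639 0.142 0.179]
```

View pics/wrist6.png

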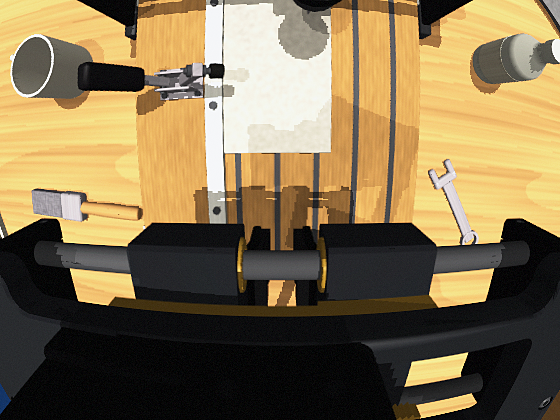

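View pics/scene6.png

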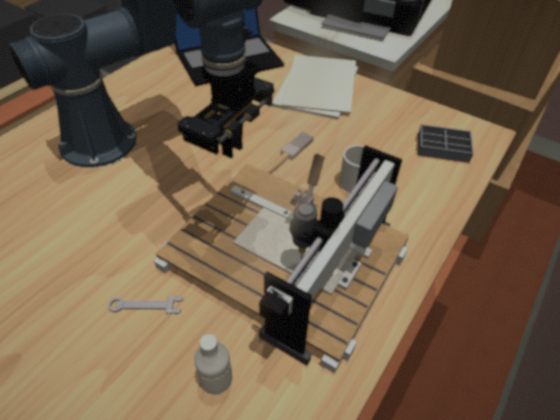

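The wrist view shows the plate still flush, with the handle at (110,77) pointing to +y and the mug beyond it. Moving above the gap on the handle's inner side.

```bash
python3 -m inch '[{"ax":0,"ay":0,"az":0,"dx":16,"dy":-20,"dz":0,"gripper":0},{"ax":0,"ay":0,"az":0,"dx":18,"dy":-20,"dz":0,"gripper":0},{"ax":0,"ay":0,"az":0,"dx":18,"dy":-20,"dz":0,"gripper":0},{"ax":0,"ay":0,"az":0,"dx":18,"dy":-20,"dz":0,"gripper":0},{"ax":0,"ay":0,"az":0,"dx":18,"dy":-20,"dz":0,"gripper":0},{"ax":0,"ay":0,"az":0,"dx":17,"dy":-17,"dz":0,"gripper":0},{"ax":0,"ay":0,"az":0,"dx":0,"dy":0,"dz":0,"gripper":0},{"ax":0,"ay":0,"az":0,"dx":0,"dy":0,"dz":0,"gripper":0}]' ; python3 st.py .629 .090 .154; python3 - <<'E'
from h import *
cam('scene','scene7.png');cam('side','side7.png')
E
```

```text
time: 12.7
position: [0.6221, 0.0898, 0.2476]
tool_rot: [1.0, 0.025, -0.002, 0.0]
ft_force: [0.6, -0.7, -0.0]
grip_width: 0.0004
12.7 [0.6221 0.0898 0.2476] jaw -1.5201 zax [-0.004 -0.    -1.   ] F [ 0.63 -0.7  -0.03] M [ 0.01  0.   -0.05] w 0.0004266384342509202 q [-0.03  0.51  1.39 -0.    1.25  1.49]
d(mm) [ 7.3  0.2 93.6]
```

View pics/side7.png

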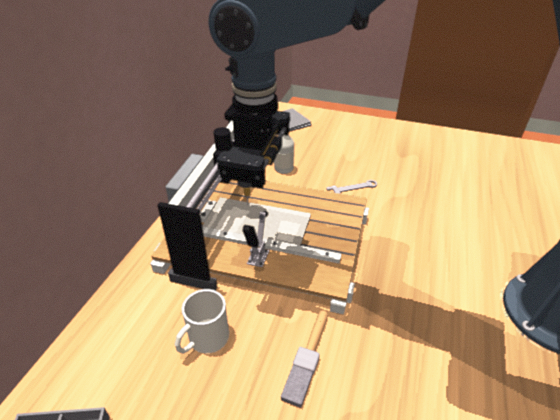

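View pics/scene7.png

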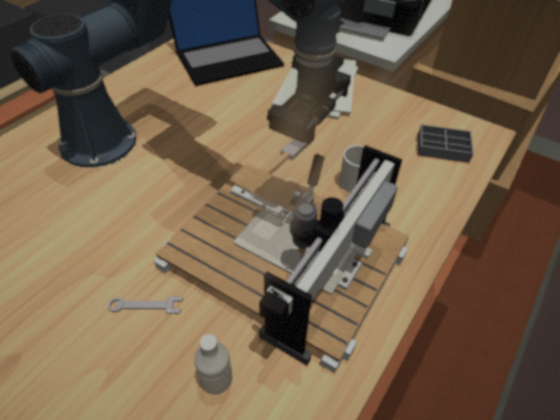

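The gripper sits above the clamp, clear of gantry and spindle. Descending inside the handle.

```bash
python3 -m inch '[{"ax":0,"ay":0,"az":0,"dx":7,"dy":2,"dz":20,"gripper":0},{"ax":0,"ay":0,"az":0,"dx":0,"dy":0,"dz":25,"gripper":0},{"ax":0,"ay":0,"az":0,"dx":0,"dy":0,"dz":25,"gripper":0},{"ax":0,"ay":0,"az":0,"dx":0,"dy":0,"dz":15,"gripper":0},{"ax":0,"ay":0,"az":0,"dx":0,"dy":0,"dz":8,"gripper":0},{"ax":0,"ay":0,"az":0,"dx":0,"dy":0,"dz":0,"gripper":0}]' ; python3 st.py .629 .106 .154; python3 - <<'E'
from h import *
c=cam('scene','scene8.png');d=cam('side','side8.png')
a=np.hstack([cv2.resize(c['img'][60:220,230:390],None,fx=2.5,fy=2.5),cv2.resize(d['img'][140:300,170:330],None,fx=2.5,fy=2.5)])[:,:,::-1]
cv2.imwrite('pics/b8.png',a)
E
```

```text
time: 13.4
position: [0.6291, 0.0873, 0.156]
tool_rot: [1.0, 0.024, -0.001, -0.0]
ft_force: [-1.0, 0.1, -0.0]
grip_width: 0.0004
13.4 [0.6291 0.0873 0.156 ] jaw -1.522 zax [-0.003  0.    -1.   ] F [-1.02  0.1  -0.02] M [-0.01  0.01 -0.05] w 0.0003848941285703851 q [-0.04  0.62  1.47 -0.    1.06  1.48]
d(mm) [  0.8 -18.7   2. ]
```

View pics/b8.png

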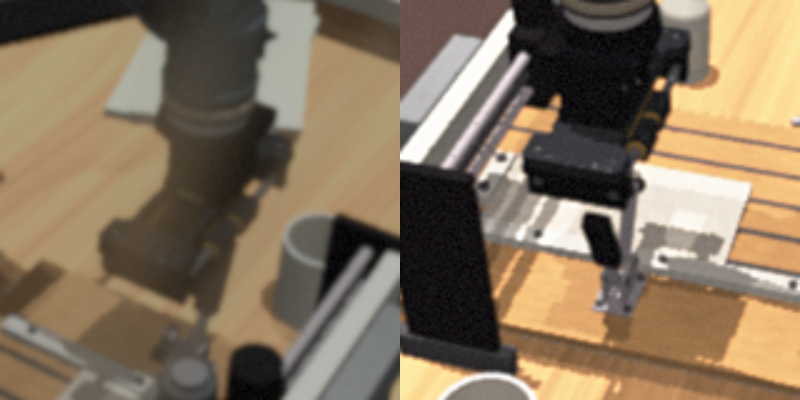

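The fingers are on the inner side of the handle. Starting the arc outward.

```bash
python3 -m inch '[{"ax":0,"ay":0,"az":0,"dx":0,"dy":-10,"dz":0.5,"gripper":0},{"ax":0,"ay":0,"az":0,"dx":0,"dy":-10,"dz":0.5,"gripper":0},{"ax":0,"ay":0,"az":0,"dx":0,"dy":-9,"dz":2,"gripper":0},{"ax":0,"ay":0,"az":0,"dx":0,"dy":-9,"dz":2,"gripper":0}]'; python3 st.py; python3 -m inch '[{"ax":0,"ay":0,"az":0,"dx":0,"dy":-7.5,"dz":4.5,"gripper":0},{"ax":0,"ay":0,"az":0,"dx":0,"dy":-7.5,"dz":4.5,"gripper":0},{"ax":0,"ay":0,"az":0,"dx":0,"dy":0,"dz":0,"gripper":0}]'; python3 st.py .632 .154 .131;python3 - <<'E'
from h import *
c=cam('scene','scene9.png');d=cam('side','side9.png')
a=np.hstack([cv2.resize(c['img'][60:220,230:390],None,fx=2.5,fy=2.5),cv2.resize(d['img'][140:300,170:330],None,fx=2.5,fy=2.5)])[:,:,::-1]
cv2.imwrite('pics/b9.png',a)
E
```

```text
time: 13.9
position: [0.6288, 0.1261, 0.1525]
tool_rot: [1.0, 0.026, 0.001, 0.001]
ft_force: [-0.2, -4.1, 0.4]
grip_width: 0.0001
13.9 [0.6288 0.1261 0.1525] jaw -1.5198 zax [ 0.002 -0.002 -1.   ] F [-0.22 -4.13  0.37] M [-0.66 -0.1  -0.02] w 0.00014279144664066837 q [ 0.03  0.63  1.45 -0.    1.06  1.55]
time: 14.2
position: [0.6273, 0.1426, 0.1425]
tool_rot: [1.0, 0.025, -0.0, -0.001]
ft_force: [-0.4, -0.2, 0.5]
grip_width: 0.0007
14.2 [0.6273 0.1426 0.1425] jaw -1.52 zax [-0.     0.001 -1.   ] F [-0.35 -0.19  0.53] M [0.08 0.04 0.03] w 0.0006748494649265722 q [0.05 0.64 1.46 0.   1.04 1.57]
d(mm) [  5.2 -11.1  11.5]
```

View pics/b9.png

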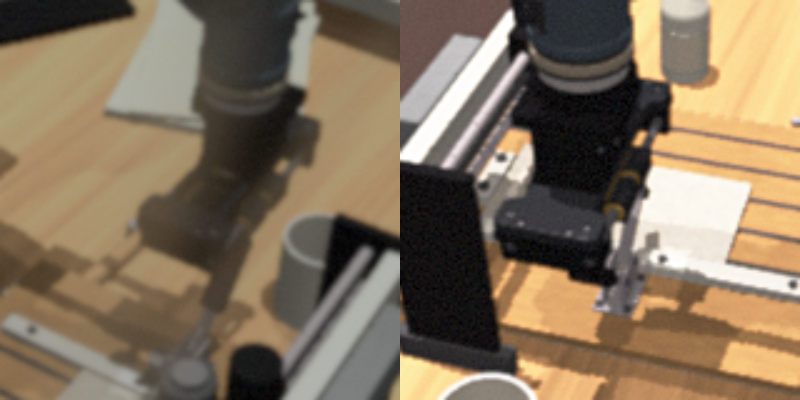

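The handle is following the fingers at about 4 N. Continuing the arc down.

```bash
python3 -m inch '[{"ax":0,"ay":0,"az":0,"dx":0,"dy":-6,"dz":5.5,"gripper":0},{"ax":0,"ay":0,"az":0,"dx":1,"dy":-6,"dz":6,"gripper":0},{"ax":0,"ay":0,"az":0,"dx":1,"dy":-6.5,"dz":6.5,"gripper":0},{"ax":0,"ay":0,"az":0,"dx":0,"dy":-6,"dz":7,"gripper":0}]'; python3 st.py; python3 -m inch '[{"ax":0,"ay":0,"az":0,"dx":0,"dy":-5,"dz":8,"gripper":0},{"ax":0,"ay":0,"az":0,"dx":0,"dy":-4,"dz":8.5,"gripper":0}]'; python3 st.py .632 .179 .084
```

```text
time: 14.7
position: [0.6283, 0.1656, 0.1173]
tool_rot: [1.0, 0.025, -0.0, 0.0]
ft_force: [-0.3, -3.1, 1.6]
grip_width: 0.0
14.7 [0.6283 0.1656 0.1173] jaw -1.5208 zax [-0.    -0.001 -1.   ] F [-0.34 -3.05  1.6 ] M [-0.54  0.11 -0.01] w 4.0347721914101345e-05 q [ 0.09  0.68  1.45 -0.    1.    1.61]
time: 14.9
position: [0.6283, 0.175, 0.1009]
tool_rot: [1.0, 0.025, 0.0, 0.0]
ft_force: [-0.0, -2.7, 1.4]
grip_width: 0.0005
14.9 [0.6283 0.175  0.1009] jaw -1.5208 zax [ 0.001 -0.    -1.   ] F [-0.04 -2.72  1.45] M [-0.43 -0.   -0.02] w 0.0004987958602477202 q [ 0.1   0.71  1.46 -0.    0.97  1.62]
d(mm) [ 3.8 -3.9 16.9]
```

```bash
python3 -m inch '[{"ax":0,"ay":0,"az":0,"dx":0,"dy":-2,"dz":5,"gripper":0},{"ax":0,"ay":0,"az":0,"dx":0,"dy":-1,"dz":4,"gripper":0}]'; python3 st.py .632 .179 .083;
```

```text
time: 15.1
position: [0.6281, 0.1779, 0.0921]
tool_rot: [1.0, 0.025, 0.0, -0.0]
ft_force: [0.3, -1.7, 2.1]
grip_width: 0.0007
15.1 [0.6281 0.1779 0.0921] jaw -1.5209 zax [ 0.  0. -1.] F [ 0.26 -1.73  2.1 ] M [-0.31 -0.03 -0.01] w 0.00070005421657061 q [0.11 0.72 1.46 0.   0.96 1.63]
d(mm) [ 4.  -0.9  9.1]
```

```bash
python3 -m inch '[{"ax":0,"ay":0,"az":0,"dx":0,"dy":0,"dz":4,"gripper":0},{"ax":0,"ay":0,"az":0,"dx":0,"dy":0,"dz":3,"gripper":0}]'>/dev/null; python3 st.py; python3 -m inch '[{"ax":0,"ay":0,"az":0,"dx":0,"dy":0,"dz":2,"gripper":0},{"ax":0,"ay":0,"az":0,"dx":0,"dy":0,"dz":1,"gripper":0}]'>/dev/null; python3 st.py
```

```text
15.3 [0.628  0.1787 0.0856] jaw -1.5218 zax [ 0.001  0.002 -1.   ] F [-0.16  2.71  4.02] M [ 0.46  0.05 -0.05] w 0.00054387786448532 q [0.11 0.73 1.47 0.   0.95 1.63]
15.5 [0.6281 0.1786 0.0837] jaw -1.5215 zax [ 0.001  0.002 -1.   ] F [-2.36  2.29 11.76] M [ 0.6   0.48 -0.03] w 0.0008222278169321756 q [0.11 0.73 1.47 0.   0.94 1.63]
```

```bash
python3 -m inch '[{"ax":0,"ay":0,"az":0,"dx":0,"dy":0,"dz":1.5,"gripper":0},{"ax":0,"ay":0,"az":0,"dx":0,"dy":0,"dz":0,"gripper":0}]'>/dev/null; python3 st.py; python3 - <<'E'
from h import *
c=cam('scene','scene10.png');d=cam('side','side10.png')
a=np.hstack([cv2.resize(c['img'][60:220,230:390],None,fx=2.5,fy=2.5),cv2.resize(d['img'][140:300,170:330],None,fx=2.5,fy=2.5)])[:,:,::-1]
cv2.imwrite('pics/b10.png',a)
E
```

```text
15.7 [0.6281 0.1786 0.0833] jaw -1.5214 zax [ 0.001  0.002 -1.   ] F [-2.55  3.04 12.29] M [ 0.39  0.54 -0.02] w 0.00027894266179623014 q [0.11 0.73 1.47 0.   0.94 1.63]
```

View pics/b10.png

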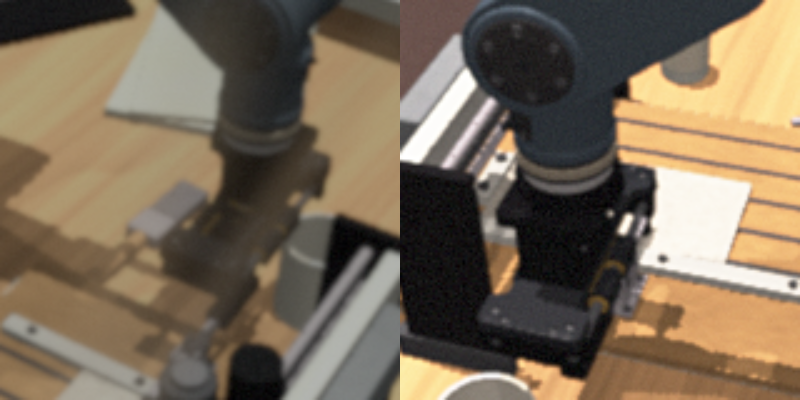

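Stalled at z = 0.083, the level shut height. I'll press a little firmer, hold, then lift straight off.

```bash
python3 -m inch '[{"ax":0,"ay":0,"az":0,"dx":0,"dy":0,"dz":1.5,"gripper":0},{"ax":0,"ay":0,"az":0,"dx":0,"dy":0,"dz":1.5,"gripper":0},{"ax":0,"ay":0,"az":0,"dx":0,"dy":0,"dz":0,"gripper":0},{"ax":0,"ay":0,"az":0,"dx":0,"dy":0,"dz":0,"gripper":0}]'>/dev/null; python3 st.py;  python3 -m inch '[{"ax":0,"ay":0,"az":0,"dx":0,"dy":0,"dz":-6,"gripper":0},{"ax":0,"ay":0,"az":0,"dx":0,"dy":0,"dz":-20,"gripper":0},{"ax":0,"ay":0,"az":0,"dx":0,"dy":0,"dz":-40,"gripper":0},{"ax":0,"ay":0,"az":0,"dx":0,"dy":0,"dz":-45,"gripper":0},{"ax":0,"ay":0,"az":0,"dx":-15,"dy":0,"dz":-40,"gripper":0},{"ax":0,"ay":0,"az":0,"dx":-40,"dy":0,"dz":0,"gripper":0},{"ax":0,"ay":0,"az":0,"dx":-45,"dy":0,"dz":0,"gripper":0},{"ax":0,"ay":0,"az":0,"dx":-30,"dy":0,"dz":0,"gripper":0}]'; python3 -m inch '[{"ax":0,"ay":0,"az":0,"dx":-30,"dy":10,"dz":0,"gripper":0},{"ax":0,"ay":0,"az":0,"dx":0,"dy":0,"dz":0,"gripper":0}]'; python3 - <<'E'
from h import *
c=cam('scene','scene11.png');d=cam('side','side11.png');w=cam('wrist','wrist11.png')
a=np.hstack([cv2.resize(c['img'][150:310,230:390],None,fx=2.5,fy=2.5),cv2.resize(d['img'][160:320,170:330],None,fx=2.5,fy=2.5)])[:,:,::-1]
cv2.imwrite('pics/b11.png',a)
E
```

```text
16.2 [0.6282 0.1787 0.083 ] jaw -1.521 zax [ 0.002  0.002 -1.   ] F [-5.65  1.43 24.82] M [ 0.31  1.27 -0.01] w 0.00046282767245740044 q [0.11 0.73 1.47 0.   0.94 1.63]
time: 17.0
position: [0.4941, 0.1707, 0.2287]
tool_rot: [1.0, 0.025, -0.002, 0.0]
ft_force: [-0.2, -0.2, 0.6]
grip_width: 0.0007
time: 17.2
position: [0.4627, 0.1588, 0.2283]
tool_rot: [1.0, 0.025, -0.004, 0.001]
ft_force: [-0.3, 0.9, -0.1]
grip_width: 0.0006
```

View pics/b11.png

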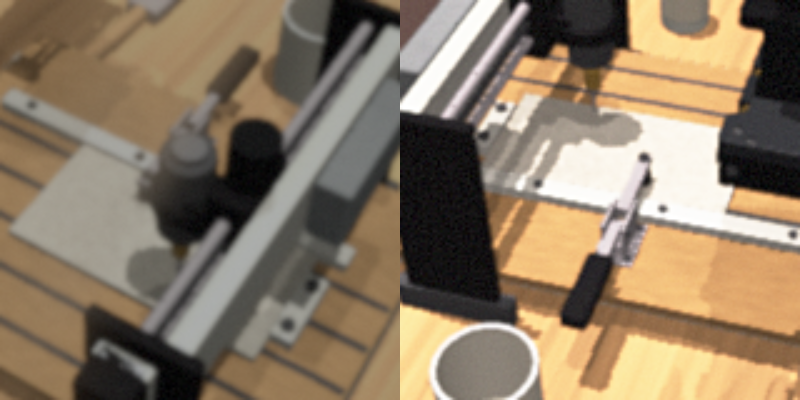

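View pics/wrist11.png

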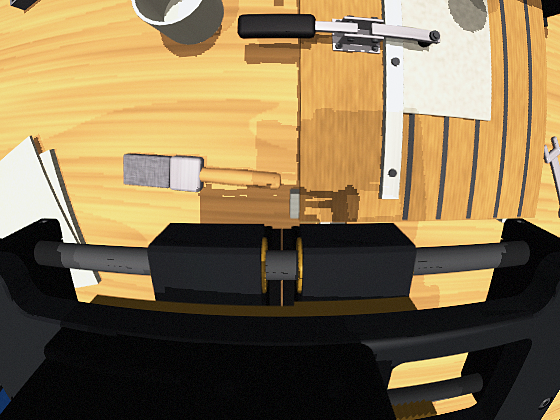

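The clamp is shut with its foot on the blank (wrist view, 435,38), and the blank is flush on the fence and against the stop. One last numeric check of the handle and the blank.

```bash
python3 - <<'E'
from h import *
d=load('side');P=pts(d);z=P[...,2]
v=d['img'].max(-1)
m=(v<70)&(P[...,0]>.6)&(P[...,0]<.66)&(P[...,1]>.13)&(P[...,1]<.225)&(z>.05)&(z<.12)
for a in np.arange(.135,.22,.012):
    k=m&(abs(P[...,1]-a)<.006)
    if k.sum()>3: print(a.round(3),k.sum(),np.percentile(z[k],80).round(4))
c=load('scene');hsv=cv2.cvtColor(c['img'],cv2.COLOR_RGB2HSV);z=pts(c)[...,2]
w=((hsv[...,1]<70)&(hsv[...,2]>90)&(z>.035)&(z<.075)).astype(np.uint8)
k,l,s,_=cv2.connectedComponentsWithStats(w,connectivity=4)
L=l[245,255];vv,uu=np.nonzero(l==L)
# near-end edge: leftmost pixel by row
Q=[]
for r in range(232,246):
    u=uu[vv==r]
    if len(u):Q.append(ray(c,u.min()-.5,r,.053)[:2])
Q=np.array(Q);p=np.polyfit(Q[:,1],Q[:,0],1);print('near end x at y=-.025',np.polyval(p,-.025).round(4),'yaw',-p[0].round(3),Q[:,1].min(),Q[:,1].max())
E
```

```text
0.147 45 0.0819
0.159 51 0.0825
0.171 49 0.0821
0.183 53 0.0825
0.195 54 0.0829
0.207 68 0.082
near end x at y=-.025 0.5427 yaw 0.292 -0.08917148972589756 -0.05584014264211007
```

The handle is level (top at 0.082). That near-end fit mixed two edges, so I'll re-measure with the wrist camera.

```bash
python3 - <<'E'
from h import *
c=load('wrist');K=c['camera_matrix'];Rm=rot(c);p=np.array(c['position'])
def fr(u,v,z):
    x,y=u-K[0,2],v-K[1,2];r=np.hypot(x,y);t=r/K[0,0]
    d=Rm@np.array([np.sin(t)*x/r,-np.sin(t)*y/r,-np.cos(t)]);return (p+d*(z-p[2])/d[2])[:2]
g=c['img'].astype(int);hsv=cv2.cvtColor(c['img'],cv2.COLOR_RGB2HSV);w=(hsv[...,1]<60)&(hsv[...,2]>150)
Q=[]
for u in range(412,486,2):
    v=np.nonzero(w[80:135,u])[0]
    if len(v):Q.append(fr(u,80+v.max()+.5,.053))
Q=np.array(Q);a=np.polyfit(Q[:,1],Q[:,0],1);print('near end: x(y=-.025)',np.polyval(a,-.025).round(4),'yaw',(-a[0]).round(4),'std',(np.polyval(a,Q[:,1])-Q[:,0]).std().round(4))
Q=[];F=[]
for r in range(5,112,3):
    v=np.nonzero(w[r,440:530])[0]
    if len(v):Q.append(fr(440+v.max()+.5,r,.053))
for r in range(60,195,3):
    v=np.nonzero(w[r,370:402])[0]
    if len(v):F.append(fr(370+v.min()-.5,r,.057))
for n,q in (('plate -y',Q),('fence +y',F)):
    q=np.array(q)
    for _ in range(4):
        a=np.polyfit(q[:,0],q[:,1],1);e=np.abs(np.polyval(a,q[:,0])-q[:,1]);q=q[e<=max(.001,2*np.median(e))]
    print(n,'yaw',a[0].round(4),'y(.6)',np.polyval(a,.6).round(4),len(q),e.std().round(4))
E
```

```text
near end: x(y=-.025) 0.5549 yaw 0.0486 std 0.0003
plate -y yaw 0.0443 y(.6) -0.0833 33 0.0002
fence +y yaw 0.053 y(.6) 0.0567 45 0.0002
```

Plate's outer edge to the fence's back measures 140.0 mm, which is exactly 120 + 20. The near end plus 240 mm gives 0.795, which matches the stop face. Handing in.

```bash
python3 - <<'E'
from rig import robot
print(robot.hand_in())
E
```

```text
the job is handed in; nothing more can be done
None
```

I loaded the blank, clamped it and handed the job in; `hand_in()` gives no verdict, so this rests on my own checks.

I pushed the blank's right edge to the fence with two open fingers, which stalled at about 14 N. I then pushed its near end to the end stop, which stalled at about 11 N. With closed fingers I pushed the clamp handle down along its arc until it stopped, pressing up to about 25 N, then moved the arm clear. The arm stayed away from the cutter and the other things on the desk. The clock stood at about 17 s of the 67 s allowed.

Last checks:
- **Handle:** it is level, with the grip's upper face about 82 mm above the desk (83 mm is shut).
- **Foot:** it is on the blank in the side and wrist views. I could not measure its pressing force.
- **Fence:** the blank's outer edge to the fence's back measures 140.0 mm, which is the 120 mm blank plus the 20 mm fence with no gap.
- **End stop:** the blank's near end plus 240 mm gives x of about 0.795 m, the same as the stop face.
- **Angle:** the near end read 0.049 rad, the blank's long edge 0.044 and the fence 0.053. They differ by up to 0.009 rad, below the 0.015 limit, and I put that down to measurement error.
- **Discarded reading:** one check from the scene camera gave a 0.29 rad angle for the near end. It had mixed two edges, so I re-measured with the wrist camera.

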